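# Line up a rail cover with a drift pin and bolt it

### The arm

A 7-joint arm with a two-finger parallel gripper is mounted at the origin on a cart in front of the work surface, level with it; the furniture and walls round the work are solid. World frame = base frame: x ahead of the robot, y to its left, z up, the work surface at z = 0. Lengths are in m, angles in rad, forces in N, time in s.
With the tool pointing down it reaches from about 0.4 to 0.85 m from the base axis. Payload 10.4 kg.
Tool frame: the origin (TCP) lies between the finger pads; the fingertips stand 17 mm ahead of it and the grasp point (between the pads) lies 2 mm behind it; z points along the fingers, y is the direction in which the jaws open and shut (so a half turn about z gives the same grasp; the last joint's range is limited). The gripper opens to 85 mm and grips with 20 to 120 N. Pads are 22 mm wide; open, the fingers measure 114 mm over their backs; the gripper's body (76 mm by 85 mm) begins 54 mm behind the grasp point. The pads swing forward as they close: fully open they stand 13 mm farther back than shut.
Start: joints at [1.269, 0.332, -0.065, 1.46, 0.022, 1.35, -0.088], TCP at [0.172, -0.601, 0.227] pointing down, gripper open.
Joint ranges: [-2.6, 2.6], [-0.5, 2.12], [-1.47, 1.34], [0.16, 2.42], [-1.27, 4.41], [0.06, 2.06], [-2.6, 2.6]. Speed limits (rad/s): [2.22, 2.22, 2.79, 2.79, 3.14, 3.14, 3.14].

### API

Orientations are given as a unit quaternion [x, y, z, w].
In Python, from workcell import manip gives the robot as it stands.
- The arm moves only by the tool jog_arm, never from a script. Its argument "steps" is one flat list of numbers, 5 for each row, row after row: the finger opening in m, from 0 to 0.0854, then the shift along the tool's x, y, z in m, then the turn about the tool's z in rad. In form: [gripper, x, y, z, twist, gripper, x, y, z, twist, ...]. A call has exactly 10 rows; each row is the pose to reach, as a shift and turn from the pose commanded when the call began, along the tool's axes at that moment; what a row does not reach only later rows make up. A row lasts 1/10 s, in which the tool goes at most 50 mm and 8.59 degrees, less where a joint would pass 70% of its speed; a pose out of reach is approached as far as the arm can. A call with a gripper value outside its range is refused whole. The fingers move at their own pace and stop on an object; "grip_force" is the grip in N (left out, the last holds). Time passes only in rows, so rows that repeat a pose let the fingers close, or fill a call up. It gives the time, the measured TCP pose, the force and the opening at its end, in the units of the state.
- manip.get_obs(): the state, without advancing time (a new reading comes with each control period).
- manip.camera(name): name is "scene" or "top" or "wrist"; returns (picture, depth): 384x512x3 uint8, red, green, blue; 384x512 float32, m along the optical axis (not along the pixel's ray), 0 where there is no reading.
- manip.calibration(name): a dict with "mtx" (3x3 intrinsics, pixels), "world_to_cam" (4x4, takes a point from world to camera coordinates). Camera axes: x right, y down, z forward; pixel columns grow to the right and rows downward; lengths in m; the calibration is good to about 2 mm. The wrist camera is an equidistant fisheye: a pixel r from the principal point sees the ray r / f radians off the axis. A picture is of the moment at which its call begins: read the wrist's pose just before it. calibration takes no time and is no camera call; for the wrist camera it gives the pose at the moment of the call.
- manip.hand_in(): hands the job in, once; it reports no verdict.
The state is a dict: "clock": time; "joint_pos": joint angles; "joint_velocities": joint speeds; "tau": joint torques, N m; "position": TCP position; "ee_rot": TCP orientation; "ft_force": force on the tool from outside, world axes, zero at the start; "torque": the same for the moment, N m; "grip_width": opening from 0.0 (shut) to 1.0 (fully open).
Only numpy, scipy, OpenCV 4.12 (cv2) and the standard library are available. Lean on these libraries where they do the work, as an engineer would, in place of code of your own. Each camera call takes 0.05 s, during which the arm holds its last target.

### The job

The steel cover plate of the mounting rail has slid off the nut bar hidden under it. Put the orange-handled drift pin into the orange-ringed hole of the cover, gently feel for the nut bar's hole by sliding the cover along the rail with the pin, push the pin fully home so that the parts line up, and leave it there; then fit the black thumb bolt fully home in the cover's other hole. Do not force anything, and leave the bottle, the cup and the loose grip tube standing or lying where they are.

Things in the scene. Friction and masses are not known exactly. Their poses are not given: they have to be found in the camera images.
- rail: fixed aluminium channel on the chest top, 68 mm wide (its x), 200 mm long (its y; 21 mm feet beyond), 48 mm high, black end caps; origin at the centre of its underside, z up. A steel cover plate lies between its walls; a brass nut bar is hidden under the cover. A push of more than 40 N on any of them counts as forcing
- rail_slot (a point): point inside the rail at its middle, 41 mm up: height of the hidden nut bar's flat top, 1 mm below the cover. The bar is 8 mm thick with two 12.5 mm through holes 60 mm apart on the rail's centre line, like the cover's. Below it is room for pins. It yields downwards like a spring, 2.5 N per mm for 5 mm, then hard
- rail_end (a point): top of the rail's +y end, on its centre line. At the start the nut bar's holes lie 6 to 36 mm nearer to this end than the matching holes of the cover; how much is not given. The bar slides along y only against about 12 N: a light press does not drag it, but a tapered pin in its hole pulls it the last millimetres
- ringed_hole (a point): centre of the orange-ringed 12.5 mm through hole for the drift pin, on the top face of the steel cover plate (140 x 52 x 6 mm, top flush with the rail's walls, 48 mm above its underside). The cover slides only along the rail's y, stiff about 1.5 N, travel 40 mm in all; it starts near its -y end
- plain_hole (a point): centre of the unmarked through hole (12.5 mm) for the bolt, on the cover's top face, 60 mm from the ringed hole towards the rail's -y
- rack: fixed grey block 150 (its x) x 54 x 45 mm high with two upright 14.5 mm holes 84 mm apart along x, in which drift pin and bolt stand (either may be in either hole); origin at the centre of its underside
- drift_handle (a point): centre of the drift pin's orange handle, a square bar 16 x 16 x 44 mm tall, sides along its x and y. Below: round shoulder 21 mm across, 4 mm thick, its underside 26 mm below this point (rests on the rack, later on the cover); 17 mm of shank 10.5 mm thick; 18 mm of taper to the flat tip, 8.4 mm across, 61 mm below this point. About 0.1 kg
- bolt_head (a point): centre of the thumb bolt's black square head, 16 x 16 mm and 36 mm tall, upright; sides along its x and y. Below: flange 21 mm across and 3 mm thick, underside 21 mm below this point; then 15 mm of shank 9.6 mm thick and a 9 mm taper to a 5.2 mm tip, 45 mm below this point. No thread: it pushes in. Mass about 0.06 kg
- amber_bottle: small black ink bottle with amber label and blue tip, 29 mm across, 86 mm tall, loose bystander; origin at its underside
- white_cup: white plastic cup, 65 mm across, 70 mm tall, loose bystander; origin at its underside
- steel_grip: pale knurled grip tube lying on the surface, 21 x 62 x 21 mm, loose bystander; origin at its underside

How it is judged:
On the way, in this order (a step that is already met when the one before it is completed fails the run):
1. the drift pin is home in the ringed hole and through the nut bar (z of drift_handle in the frame of rail below 0.0765 m and horizontal distance between drift_handle and ringed_hole below 0.006 m and angle between drift_handle's own z axis and vertical below 0.1 rad), for 0.2 s.
2. the thumb bolt is home in the other hole (z of bolt_head in the frame of rail below 0.0715 m and horizontal distance between bolt_head and plain_hole below 0.006 m), for 0.2 s.
At the end, for the whole second after the job is handed in: Drift pin at rest in the ringed hole and through the nut bar, bolt at rest in the plain hole: each with its shoulder or flange within 2.5 mm of the cover, upright within 0.1 rad, and its handle within 6 mm of the hole's axis (all of step 1 and all of step 2 and angle between bolt_head's own z axis and vertical below 0.1 rad and linear speed of each of drift, bolt below 0.02 m/s); the robot touches nothing.
It fails at once if the rail, its cover or nut bar is pushed with more than 40 N (contact force between anything else and rail above 40 N).
It fails at once if the ink bottle is moved more than 30 mm or tipped (distance of amber_bottle from where it was at the start of the episode above 0.03 m or angle between amber_bottle's own z axis and vertical above 0.5 rad).
It fails at once if the cup is moved more than 30 mm or tipped (distance of white_cup from where it was at the start of the episode above 0.03 m or angle between white_cup's own z axis and vertical above 0.5 rad).
It fails at once if the grip tube is moved more than 30 mm (distance of steel_grip from where it was at the start of the episode above 0.03 m).
It also fails if it takes over 72 s, if anything falls off the work surface, if the arm or the gripper's body presses on something with over 40 N, if the wrist force passes 120 N, or if a joint passes its speed limit or range.

## Working session

There is one attempt and no reset: what is moved stays moved. The work goes in short steps, Python scripts to look and compute and a tool call to move; the robot and the scene stay as the last step left them, time stands still between calls to the robot, and variables do not carry over. Pictures are saved under pics/ and viewed, and the job is handed in when it is done.

Besides the shell and the picture viewer there is one more tool, called after "Request:" by a JSON object that holds its "op" and its "data". jog_arm: Moves the arm, as the interface text tells. Its arguments: {"type":"object","properties":{"steps":{"type":"array"},"grip_force":{"type":"number"}},"required":["steps"]}

```bash
mkdir -p pics
cat > h.py <<'E'
from workcell import manip
import numpy as np, cv2
E
python3 - <<'E'
from h import *
o=manip.get_obs(); print(o)
for n in ("scene","top","wrist"):
    c=manip.calibration(n); p,d=manip.camera(n)
    np.savez(f"{n}0.npz",p=p,d=d,m=c["mtx"],w=c["world_to_cam"])
    cv2.imwrite(f"pics/{n}0.png",p[...,::-1]); print(n,c["mtx"],c["world_to_cam"])
E
```

```text
{'clock': 0.0, 'joint_pos': array([ 1.26941122,  0.33287626, -0.06471576,  1.46095835,  0.02159858,
        1.34989327, -0.08851183]), 'joint_velocities': array([-9.31036511e-04, -8.20889803e-04, -7.69709497e-04, -7.28997864e-04,
       -1.48295634e-04, -1.29034097e-03, -1.04250605e-05]), 'tau': array([-2.15591881e-04, -6.25457668e+01,  4.90194478e-02, -3.91615605e+01,
        1.62579113e-02,  9.91735869e-03,  2.95007487e-05]), 'position': array([ 0.17188928, -0.60049465,  0.2260051 ]), 'ee_rot': array([ 9.90298647e-01,  1.38953486e-01, -1.29989780e-04, -7.07995542e-04]), 'ft_force': array([0.20315176, 0.3466601 , 0.17514635]), 'torque': array([-0.01911705, -0.0073636 ,  0.06605   ]), 'grip_width': 1.0009617756328004}
scene [[377.0995636    0.         255.79906191]
 [  0.         377.0995636  192.16237869]
 [  0.           0.           1.        ]] [[ 6.12123481e-01 -7.90762049e-01 -4.75702747e-04 -3.87629868e-01]
 [-4.12308391e-01 -3.18651654e-01 -8.53500389e-01  2.84694584e-01]
 [ 6.74764133e-01  5.22643765e-01 -5.21091987e-01  5.58979323e-01]
 [ 0.00000000e+00  0.00000000e+00  0.00000000e+00  1.00000000e+00]]
top [[442.6382366    0.         248.65483039]
 [  0.         442.6382366  193.10175285]
 [  0.           0.           1.        ]] [[-0.04790269 -0.99884568 -0.00355449 -0.02313335]
 [-0.97311263  0.04747064 -0.22538487  0.56878568]
 [ 0.22529344 -0.00733763 -0.97426333  0.91843729]
 [ 0.          0.          0.          1.        ]]
wrist [[297.31863964   0.         257.2375486 ]
 [  0.         297.31863964 192.78321599]
 [  0.           0.           1.        ]] [[ 2.74740677e-01 -9.61518254e-01 -4.54661666e-04 -6.25171689e-01]
 [-9.16569269e-01 -2.62039948e-01  3.02052711e-01 -3.80296587e-02]
 [-2.90548335e-01 -8.25694376e-02 -9.53291117e-01  3.79369024e-01]
 [ 0.00000000e+00  0.00000000e+00  0.00000000e+00  1.00000000e+00]]
```

View pics/scene0.png

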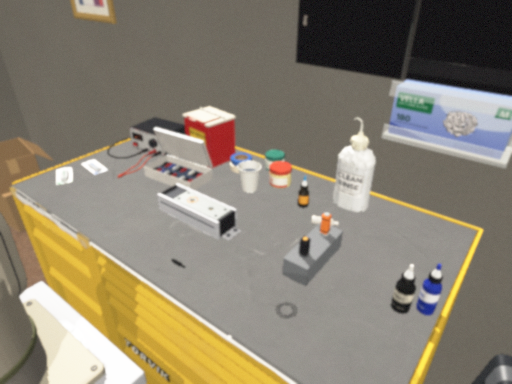

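View pics/top0.png

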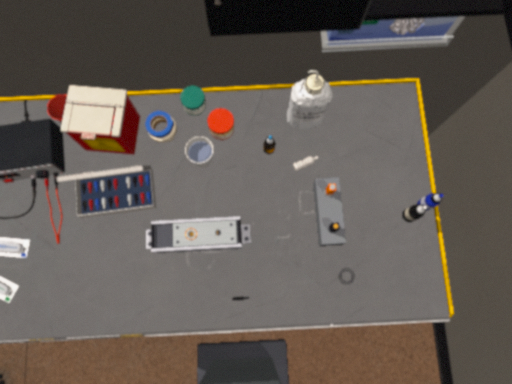

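View pics/wrist0.png

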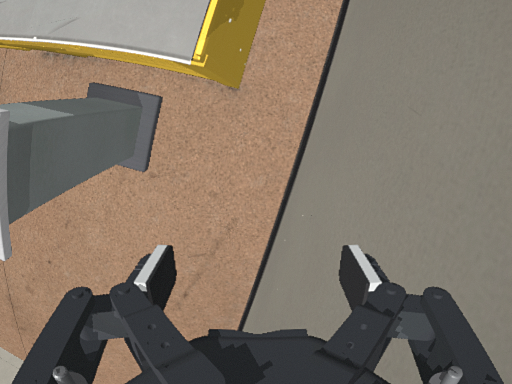

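Run:
```python
from h import *
a=np.load("top0.npz")["p"][...,::-1]
r=a[205:260,135:260]; k=a[170:255,290:370]
cv2.imwrite("pics/r0.png",cv2.resize(r,None,fx=6,fy=6,interpolation=2))
cv2.imwrite("pics/k0.png",cv2.resize(k,None,fx=6,fy=6,interpolation=2))
```

```text
(no output)
```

View pics/r0.png

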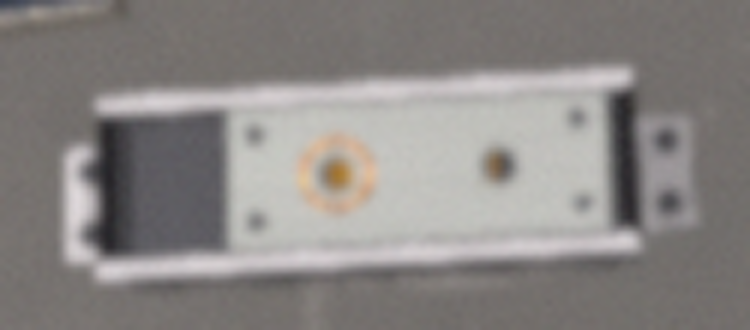

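View pics/k0.png

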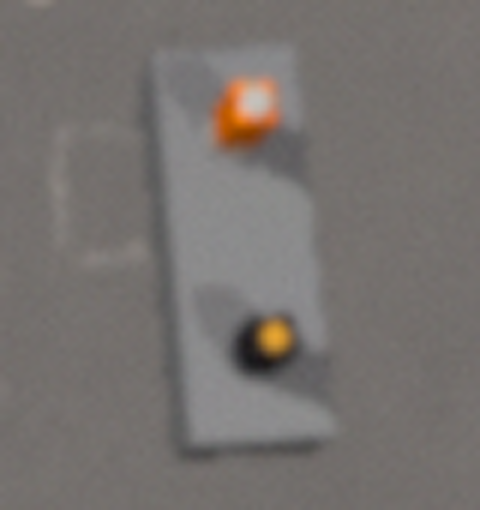

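```bash
cat >> h.py <<'E'
def ray(u,v,m,w,fish=False):
    x=(u-m[0,2])/m[0,0]; y=(v-m[1,2])/m[1,1]
    if fish:
        r=np.hypot(x,y); s=np.sinc(r/np.pi) and (np.tan(r)/r if r>1e-9 else 1); d=np.array([x*s,y*s,1.])
    else: d=np.array([x,y,1.])
    R=w[:3,:3]; return -R.T@w[:3,3], R.T@d
def onz(u,v,z,m,w,fish=False):
    c,d=ray(u,v,m,w,fish); return c+d*(z-c[2])/d[2]
E
python3 - <<'E'
from h import *
t=np.load("top0.npz"); m,w=t["m"],t["w"]
P=lambda o,x,y,z:print(np.round(onz(o[0]+x/6-.4,o[1]+y/6-.4,z,m,w),4))
r=(135,205);k=(290,170)
print("ring");P(r,337,174,.048)
print("plain");P(r,498,166,.048)
print("rail top corners TL TR BR BL");[P(r,*c,.048) for c in ((97,98),(632,70),(640,248),(97,280))]
print("cover L mid");P(r,228,181,.048)
print("rack TL TR BR BL");[P(k,*c,.045) for c in ((155,50),(295,47),(333,435),(190,445))]
print("drift top, bolt top");P(k,254,103,.093);P(k,274,338,.084)
E
```

```text
ring
[0.4852 0.0818 0.048 ]
plain
[0.4853 0.0223 0.048 ]
rail top corners TL TR BR BL
[0.5179 0.1704 0.048 ]
[ 0.5188 -0.0287  0.048 ]
[ 0.4525 -0.0288  0.048 ]
[0.4504 0.1702 0.048 ]
cover L mid
[0.4845 0.122  0.048 ]
rack TL TR BR BL
[ 0.5997 -0.2048  0.045 ]
[ 0.5983 -0.2581  0.045 ]
[ 0.4502 -0.2582  0.045 ]
[ 0.4491 -0.2054  0.045 ]
drift top, bolt top
[ 0.5658 -0.2309  0.093 ]
[ 0.4816 -0.232   0.084 ]
```

```bash
cat >> h.py <<'E'
from scipy.spatial.transform import Rotation as Ro
def to(x,y,z,yaw=None):
    o=manip.get_obs(); R=Ro.from_quat(o["ee_rot"]).as_matrix(); s=R.T@(np.array([x,y,z])-o["position"])
    cy=np.arctan2(R[1,0],R[0,0]); print("t",o["clock"],"pos",o["position"].round(4),"yaw",round(cy,4),"tilt",R[:,2].round(4),"F",o["ft_force"].round(2),"g",round(o["grip_width"]*85,1))
    print("shift",s.round(4),"twist",None if yaw is None else round(cy-yaw,4))
E
python3 - <<'E'
from h import *
to(.566,-.231,.2,0)
w=np.load("wrist0.npz")["w"];print(-w[:3,:3].T@w[:3,3])
E
```

```text
t 0.15 pos [ 0.1719 -0.6006  0.2262] yaw 0.2788 tilt [-4.e-04  1.e-03 -1.e+00] F [-0.24  0.77 -0.15] g 85.2
shift [ 0.4806 -0.2468  0.0264] twist 0.2788
[ 0.24712831 -0.57975499  0.37285184]
```

Request:
{"op": "jog_arm", "data": {"steps": [0.0854,0.044,-0.0225,0,0.03,0.0854,0.088,-0.045,0,0.06,0.0854,0.132,-0.0675,0,0.09,0.0854,0.176,-0.09,0,0.12,0.0854,0.22,-0.1125,0,0.15,0.0854,0.264,-0.135,0,0.18,0.0854,0.308,-0.1575,0,0.21,0.0854,0.352,-0.18,0,0.24,0.0854,0.396,-0.2025,0,0.26,0.0854,0.44,-0.225,0,0.279]}}

```text
clock: 1.15
position: [0.5342, -0.262, 0.2268]
ee_rot: [1.0, -0.001, -0.0, 0.0]
ft_force: [1.1, -1.6, -0.2]
grip_width: 0.998
```

Run:
```python
from h import *
to(.566,-.231,.2,0)
c=manip.calibration("wrist");p,d=manip.camera("wrist")
np.savez("wrist1.npz",p=p,d=d,m=c["mtx"],w=c["world_to_cam"])
cv2.imwrite("pics/wrist1.png",p[...,::-1])
```

```text
t 1.15 pos [ 0.5342 -0.262   0.2268] yaw -0.0013 tilt [-0.e+00 -2.e-04 -1.e+00] F [ 1.08 -1.62 -0.18] g 84.9
shift [ 0.0318 -0.031   0.0268] twist -0.0013
```

View pics/wrist1.png

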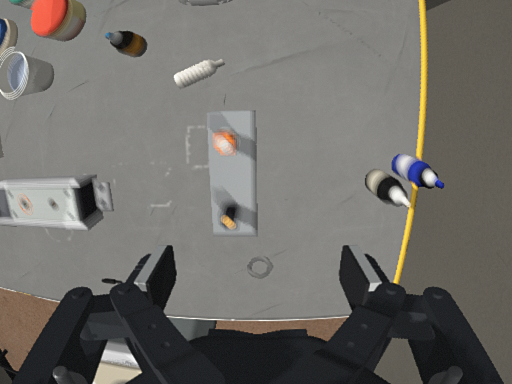

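Run:
```python
from h import *
t=np.load("wrist1.npz");a=t["p"][...,::-1]
cv2.imwrite("pics/k1.png",cv2.resize(a[125:240,200:265],None,fx=5,fy=5,interpolation=2))
# masks
hsv=cv2.cvtColor(a.copy(),cv2.COLOR_BGR2HSV)
```

```text
(no output)
```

View pics/k1.png

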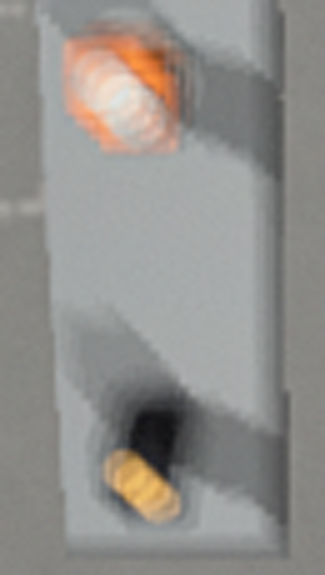

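Request:
{"op": "jog_arm", "data": {"steps": [0.06,0.01,-0.01,0.009,0,0.06,0.02,-0.02,0.018,0,0.06,0.032,-0.031,0.027,0,0.06,0.032,-0.031,0.027,0,0.06,0.032,-0.031,0.027,0,0.06,0.032,-0.031,0.027,0,0.06,0.032,-0.031,0.027,0,0.06,0.032,-0.031,0.027,0,0.06,0.032,-0.031,0.027,0,0.06,0.032,-0.031,0.027,0]}}

```text
clock: 2.2
position: [0.5651, -0.2326, 0.2]
ee_rot: [1.0, -0.0, 0.0, 0.0]
ft_force: [0.4, 0.7, -0.3]
grip_width: 0.703
```

Run:
```python
from h import *
to(.566,-.231,.2,0)
c=manip.calibration("wrist");p,d=manip.camera("wrist")
np.savez("wrist2.npz",p=p,d=d,m=c["mtx"],w=c["world_to_cam"])
cv2.imwrite("pics/wrist2.png",p[...,::-1])
cv2.imwrite("pics/k2.png",cv2.resize(p[150:300,200:330,::-1],None,fx=4,fy=4,interpolation=2))
```

```text
t 2.2 pos [ 0.5651 -0.2326  0.2   ] yaw -0.0004 tilt [ 2.e-04 -2.e-04 -1.e+00] F [ 0.36  0.69 -0.31] g 59.8
shift [ 0.0009 -0.0016 -0.0001] twist -0.0004
```

View pics/wrist2.png

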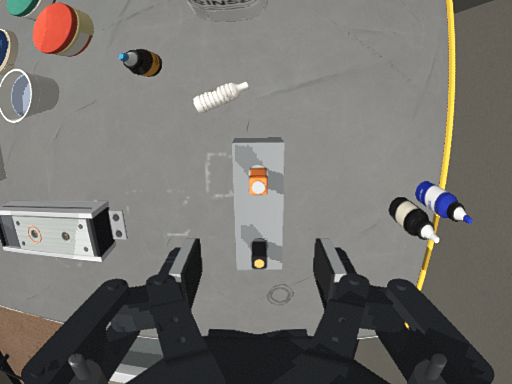

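View pics/k2.png

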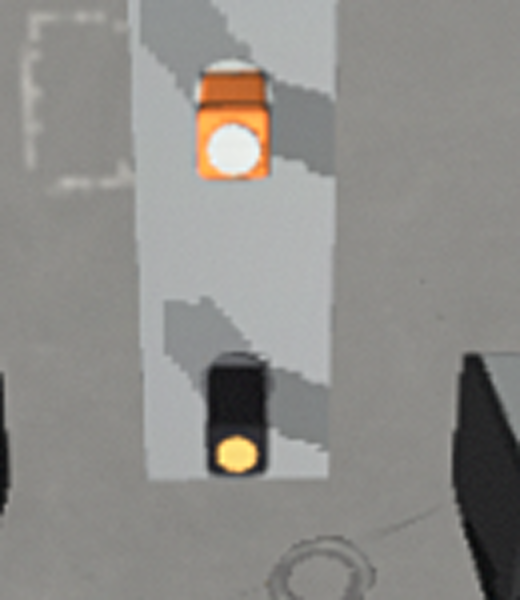

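Run:
```python
from h import *
t=np.load("wrist2.npz");m,w=t["m"],t["w"]
for u,v,z in ((258.1,187.1,.093),(258.9,263.3,.084)):print(onz(u,v,z,m,w,True).round(4))
```

```text
[ 0.5682 -0.2339  0.093 ]
[ 0.4844 -0.2348  0.084 ]
```

Request:
{"op": "jog_arm", "data": {"steps": [0.05,0.0015,0,0.03,0,0.05,0.0015,0,0.06,0,0.05,0.0015,0,0.09,0,0.05,0.0015,0,0.11,0,0.05,0.0015,0,0.12,0,0.05,0.0015,0,0.128,0,0.05,0.0015,0,0.128,0,0.01,0.0015,0,0.128,0,0.01,0.0015,0,0.128,0,0.01,0.0015,0,0.128,0], "grip_force": 60}}

```text
clock: 3.25
position: [0.5673, -0.2328, 0.073]
ee_rot: [1.0, -0.0, 0.001, 0.0]
ft_force: [-0.2, 0.4, 4.2]
grip_width: 0.169
```

Request:
{"op": "jog_arm", "data": {"steps": [0.01,0,0,0,0,0.01,0,0,0,0,0.01,0,0,0,0,0.01,0,0,-0.02,0,0.01,0,0,-0.04,0,0.01,0,0,-0.06,0,0.01,0,0,-0.08,0,0.01,0,0,-0.09,0,0.01,0,0,-0.09,0,0.01,0,0,-0.09,0]}}

```text
clock: 4.25
position: [0.5662, -0.2324, 0.1609]
ee_rot: [1.0, -0.0, -0.0, -0.0]
ft_force: [-1.0, 0.5, -0.7]
grip_width: 0.17
```

Run:
```python
from h import *
to(.485,.082,.15,0)
c=manip.calibration("wrist");p,d=manip.camera("wrist")
np.savez("wrist3.npz",p=p,d=d,m=c["mtx"],w=c["world_to_cam"])
cv2.imwrite("pics/wrist3.png",p[...,::-1])
```

```text
t 4.25 pos [ 0.5662 -0.2324  0.1609] yaw -0.0002 tilt [-9.e-04  2.e-04 -1.e+00] F [-1.03  0.5  -0.7 ] g 14.5
shift [-0.0813 -0.3144  0.0111] twist -0.0002
```

View pics/wrist3.png

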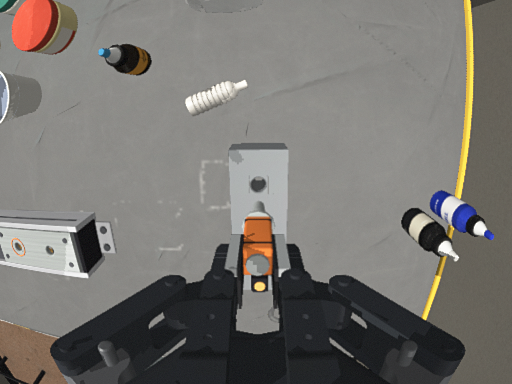

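Request:
{"op": "jog_arm", "data": {"steps": [0.01,-0.009,-0.035,0,0,0.01,-0.018,-0.07,0,0,0.01,-0.027,-0.105,0,0,0.01,-0.036,-0.14,0,0,0.01,-0.045,-0.175,0,0,0.01,-0.054,-0.21,0,0,0.01,-0.063,-0.245,0,0,0.01,-0.072,-0.28,0,0,0.01,-0.081,-0.314,0,0,0.01,-0.081,-0.314,0,0]}}

```text
clock: 5.3
position: [0.4838, 0.0866, 0.1611]
ee_rot: [1.0, 0.003, -0.001, -0.001]
ft_force: [-0.1, 0.1, -1.7]
grip_width: 0.166
```

Request:
{"op": "jog_arm", "data": {"steps": [0.01,0,0,0.01,0,0.01,0,0,0.02,0,0.01,0,0,0.03,0,0.01,0,0,0.03,0,0.01,0,0,0.03,0,0.01,0,0,0.03,0,0.01,0,0,0.03,0,0.01,0,0,0.03,0,0.01,0,0,0.03,0,0.01,0,0,0.03,0]}}

```text
clock: 6.3
position: [0.4857, 0.0815, 0.1319]
ee_rot: [1.0, -0.0, 0.0, 0.0]
ft_force: [0.6, 0.5, -0.5]
grip_width: 0.168
```

Run:
```python
from h import *
to(.485,.082,.12,0)
for n in ("wrist","top"):
    c=manip.calibration(n);p,d=manip.camera(n)
    np.savez(n+"4.npz",p=p,d=d,m=c["mtx"],w=c["world_to_cam"])
    cv2.imwrite(f"pics/{n}4.png",p[...,::-1])
    if n=="wrist":cv2.imwrite("pics/k4.png",cv2.resize(p[150:290,200:340,::-1],None,fx=4,fy=4,interpolation=2))
```

```text
t 6.3 pos [0.4857 0.0815 0.1319] yaw -0.0001 tilt [ 3.e-04 -1.e-04 -1.e+00] F [ 0.57  0.53 -0.52] g 14.3
shift [-0.0007 -0.0005  0.0119] twist -0.0001
```

View pics/wrist4.png

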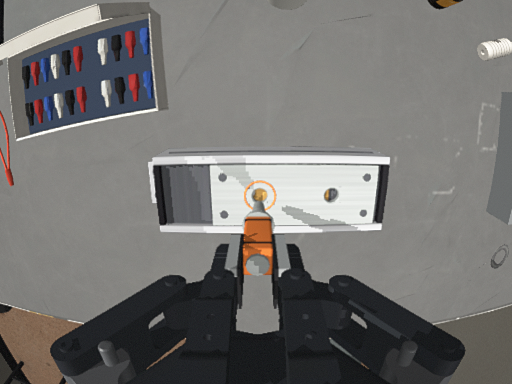

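View pics/k4.png

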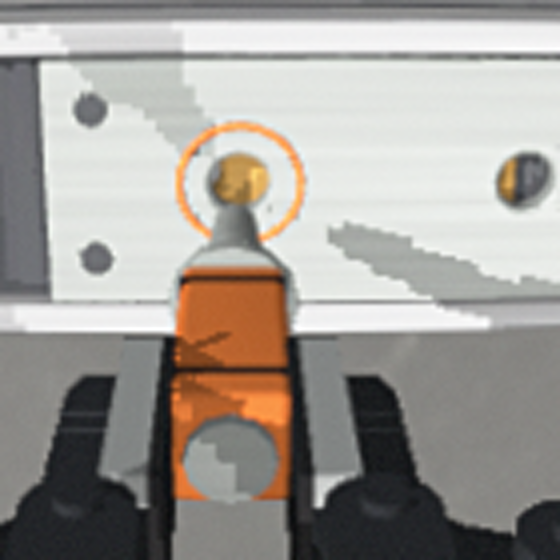

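Run:
```python
from h import *
t=np.load("wrist4.npz");m,w=t["m"],t["w"]
print("ring",onz(260,195.4,.048,m,w,True).round(4))
print("hole",onz(200+239/4-.4,150+181/4-.4,.048,m,w,True).round(4))
print("plain",onz(200+525/4-.4,150+181/4-.4,.048,m,w,True).round(4))
print("tip front",onz(200+235/4-.4,150+204/4-.4,.069,m,w,True).round(4))
print("tip L,R",onz(200+218/4-.4,150+212/4-.4,.069,m,w,True).round(4),onz(200+253/4-.4,150+212/4-.4,.069,m,w,True).round(4))
print("cap",onz(200+231/4-.4,150+460/4-.4,.152,m,w,True).round(4))
```

```text
ring [0.4887 0.0788 0.048 ]
hole [0.4891 0.0794 0.048 ]
plain [0.489  0.0198 0.048 ]
tip front [0.4914 0.0803 0.069 ]
tip L,R [0.4898 0.0834 0.069 ] [0.4898 0.0769 0.069 ]
cap [0.4866 0.0811 0.152 ]
```

Request:
{"op": "jog_arm", "data": {"steps": [0.01,0.0014,0.0013,0.005,0,0.01,0.0014,0.0013,0.01,0,0.01,0.0014,0.0013,0.016,0,0.01,0.0014,0.0013,0.016,0,0.01,0.0014,0.0013,0.016,0,0.01,0.0014,0.0013,0.016,0,0.01,0.0014,0.0013,0.016,0,0.01,0.0014,0.0013,0.016,0,0.01,0.0014,0.0013,0.016,0,0.01,0.0014,0.0013,0.016,0]}}

```text
clock: 7.4
position: [0.4871, 0.0802, 0.1159]
ee_rot: [1.0, -0.0, 0.0, 0.0]
ft_force: [-0.2, 0.8, -1.2]
grip_width: 0.164
```

Run:
```python
from h import *
to(.485,.082,.12,0)
n="wrist"
c=manip.calibration(n);p,d=manip.camera(n)
np.savez(n+"5.npz",p=p,d=d,m=c["mtx"],w=c["world_to_cam"])
cv2.imwrite("pics/k5.png",cv2.resize(p[170:250,220:300,::-1],None,fx=7,fy=7,interpolation=2))
p,d=manip.camera("scene");cv2.imwrite("pics/s5.png",cv2.resize(p[160:250,140:260,::-1],None,fx=6,fy=6,interpolation=2))
```

```text
t 7.4 pos [0.4871 0.0802 0.1159] yaw -0.0002 tilt [ 2.e-04 -1.e-04 -1.e+00] F [-0.18  0.81 -1.25] g 14.0
shift [-0.0021 -0.0018 -0.0041] twist -0.0002
```

View pics/k5.png

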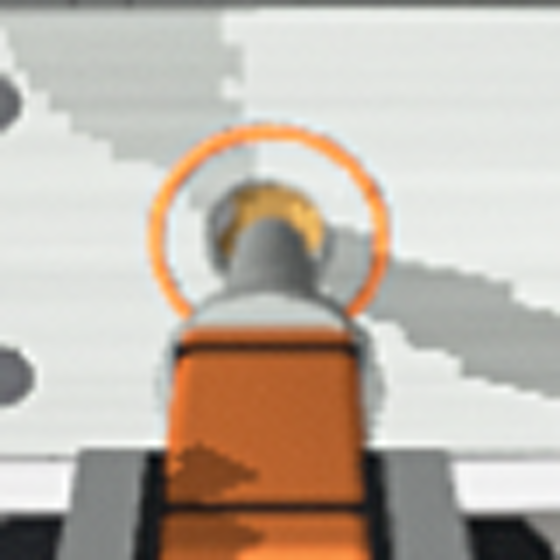

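View pics/s5.png

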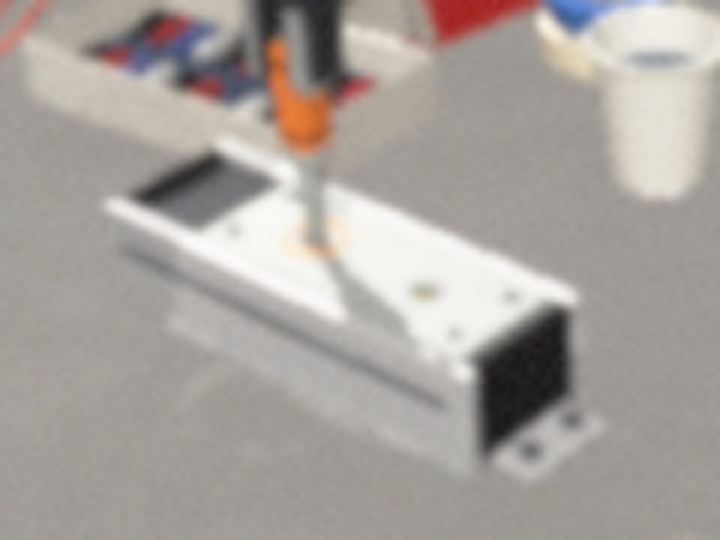

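Run:
```python
from h import *
t=np.load("wrist5.npz");m,w=t["m"],t["w"]
f=lambda x,y,z:onz(220+x/7-.4,170+y/7-.4,z,m,w,True).round(4)
print("hole L R T",f(205,228,.048),f(328,228,.048),f(267,178,.048))
print("ring L R T",f(150,228,.048),f(388,228,.048),f(269,126,.048))
print("tip F, L,R",f(275,215,.053),f(234,245,.053),f(316,245,.053))
```

```text
hole L R T [0.4898 0.0862 0.048 ] [0.4898 0.0727 0.048 ] [0.4956 0.0794 0.048 ]
ring L R T [0.4898 0.0922 0.048 ] [0.4898 0.0661 0.048 ] [0.5014 0.0792 0.048 ]
tip F, L,R [0.493  0.0786 0.053 ] [0.4896 0.0829 0.053 ] [0.4896 0.0742 0.053 ]
```

Request:
{"op": "jog_arm", "data": {"steps": [0.01,0.0002,-0.0005,0.001,0,0.01,0.0002,-0.0005,0.003,0,0.01,0.0002,-0.0005,0.005,0,0.01,0.0002,-0.0005,0.007,0,0.01,0.0002,-0.0005,0.009,0,0.01,0.0002,-0.0005,0.01,0,0.01,0.0002,-0.0005,0.01,0,0.01,0.0002,-0.0005,0.01,0,0.01,0.0002,-0.0005,0.01,0,0.01,0.0002,-0.0005,0.01,0]}}

```text
clock: 8.5
position: [0.4873, 0.0807, 0.1059]
ee_rot: [1.0, -0.0, 0.0, 0.0]
ft_force: [-0.2, -0.0, -0.2]
grip_width: 0.168
```

Request:
{"op": "jog_arm", "data": {"steps": [0.01,0,0,0.0005,0,0.01,0,0,0.001,0,0.01,0,0,0.0015,0,0.01,0,0,0.002,0,0.01,0,0,0.0025,0,0.01,0,0,0.003,0,0.01,0,0,0.0035,0,0.01,0,0,0.0035,0,0.01,0,0,0.0035,0,0.01,0,0,0.0035,0]}}

```text
clock: 9.5
position: [0.4874, 0.0808, 0.1024]
ee_rot: [1.0, -0.0, 0.0, 0.0]
ft_force: [-1.0, -0.4, 1.8]
grip_width: 0.164
```

Request:
{"op": "jog_arm", "data": {"steps": [0.01,0,0,0.0005,0,0.01,0,0,0.001,0,0.01,0,0,0.001,0,0.01,0,0,0.001,0,0.01,0,0,0.001,0,0.01,0,0,0.001,0,0.01,0,0,0.001,0,0.01,0,0,0.001,0,0.01,0,0,0.001,0,0.01,0,0,0.001,0]}}

```text
clock: 10.5
position: [0.4874, 0.0808, 0.1014]
ee_rot: [1.0, -0.0, 0.0, -0.0]
ft_force: [0.3, -0.5, 5.2]
grip_width: 0.167
```

Run:
```python
from h import *
to(.485,.082,.12,0)
```

```text
t 10.5 pos [0.4874 0.0808 0.1014] yaw -0.0002 tilt [ 3.e-04  0.e+00 -1.e+00] F [ 0.31 -0.46  5.15] g 14.2
shift [-0.0024 -0.0012 -0.0186] twist -0.0002
```

Request:
{"op": "jog_arm", "data": {"steps": [0.01,0,-0.0006,0,0,0.01,0,-0.0012,0,0,0.01,0,-0.0018,0,0,0.01,0,-0.0024,0,0,0.01,0,-0.003,0,0,0.01,0,-0.0036,0,0,0.01,0,-0.0042,0,0,0.01,0,-0.0048,0,0,0.01,0,-0.0054,0,0,0.01,0,-0.006,0,0]}}

```text
clock: 11.5
position: [0.4874, 0.0852, 0.1013]
ee_rot: [1.0, -0.001, 0.0, 0.001]
ft_force: [-0.6, -5.2, 5.3]
grip_width: 0.173
```

Request:
{"op": "jog_arm", "data": {"steps": [0.01,0,-0.0005,0,0,0.01,0,-0.001,0,0,0.01,0,-0.0015,0,0,0.01,0,-0.002,0,0,0.01,0,-0.0025,0,0,0.01,0,-0.003,0,0,0.01,0,-0.0035,0,0,0.01,0,-0.004,0,0,0.01,0,-0.004,0,0,0.01,0,-0.004,0,0]}}

```text
clock: 12.5
position: [0.4869, 0.0906, 0.1008]
ee_rot: [1.0, -0.0, -0.0, 0.0]
ft_force: [0.8, -1.8, -0.0]
grip_width: 0.164
```

Request:
{"op": "jog_arm", "data": {"steps": [0.01,0,-0.0005,0,0,0.01,0,-0.001,0,0,0.01,0,-0.001,0.0005,0,0.01,0,-0.001,0.001,0,0.01,0,-0.001,0.0015,0,0.01,0,-0.001,0.002,0,0.01,0,-0.001,0.0025,0,0.01,0,-0.001,0.003,0,0.01,0,-0.001,0.003,0,0.01,0,-0.001,0.003,0]}}

```text
clock: 13.5
position: [0.4872, 0.0918, 0.0982]
ee_rot: [1.0, -0.0, -0.0, 0.0]
ft_force: [-0.4, 0.2, -0.7]
grip_width: 0.17
```

Request:
{"op": "jog_arm", "data": {"steps": [0.01,0,0,0.001,0,0.01,0,0,0.002,0,0.01,0,0,0.003,0,0.01,0,0,0.004,0,0.01,0,0,0.005,0,0.01,0,0,0.006,0,0.01,0,0,0.006,0,0.01,0,0,0.006,0,0.01,0,0,0.006,0,0.01,0,0,0.006,0]}}

```text
clock: 14.5
position: [0.4872, 0.0916, 0.0922]
ee_rot: [1.0, -0.0, -0.0, 0.0]
ft_force: [0.3, -1.2, -1.1]
grip_width: 0.169
```

Request:
{"op": "jog_arm", "data": {"steps": [0.01,0,0,0.001,0,0.01,0,0,0.002,0,0.01,0,0,0.003,0,0.01,0,0,0.004,0,0.01,0,0,0.005,0,0.01,0,0,0.006,0,0.01,0,0,0.007,0,0.01,0,0,0.007,0,0.01,0,0,0.007,0,0.01,0,0,0.007,0]}}

```text
clock: 15.5
position: [0.4872, 0.0917, 0.0852]
ee_rot: [1.0, -0.0, -0.0, 0.0]
ft_force: [-0.6, -1.1, -0.7]
grip_width: 0.17
```

Request:
{"op": "jog_arm", "data": {"steps": [0.01,0,0,0.001,0,0.01,0,0,0.002,0,0.01,0,0,0.003,0,0.01,0,0,0.004,0,0.01,0,0,0.005,0,0.01,0,0,0.006,0,0.01,0,0,0.007,0,0.01,0,0,0.007,0,0.01,0,0,0.007,0,0.01,0,0,0.007,0]}}

```text
clock: 16.5
position: [0.4872, 0.0916, 0.0782]
ee_rot: [1.0, -0.0, -0.0, 0.0]
ft_force: [-0.8, -3.7, -0.2]
grip_width: 0.169
```

Request:
{"op": "jog_arm", "data": {"steps": [0.01,0,0,0.0005,0,0.01,0,0,0.001,0,0.01,0,0,0.0015,0,0.01,0,0,0.002,0,0.01,0,0,0.002,0,0.01,0,0,0.002,0,0.01,0,0,0.002,0,0.01,0,0,0.002,0,0.01,0,0,0.002,0,0.01,0,0,0.002,0]}}

```text
clock: 17.5
position: [0.4873, 0.0917, 0.0763]
ee_rot: [1.0, -0.0, 0.0, 0.0]
ft_force: [-2.0, -2.9, -0.9]
grip_width: 0.166
```

Request:
{"op": "jog_arm", "data": {"steps": [0.01,0,0,0.0003,0,0.01,0,0,0.0006,0,0.01,0,0,0.0009,0,0.01,0,0,0.001,0,0.01,0,0,0.001,0,0.01,0,0,0.001,0,0.01,0,0,0.001,0,0.01,0,0,0.001,0,0.01,0,0,0.001,0,0.01,0,0,0.001,0]}}

```text
clock: 18.5
position: [0.4875, 0.0917, 0.076]
ee_rot: [1.0, -0.0, 0.0, 0.0]
ft_force: [-4.3, -4.2, 8.8]
grip_width: 0.167
```

Run:
```python
from h import *
to(.485,.082,.12,0)
n="wrist"
c=manip.calibration(n);p,d=manip.camera(n)
np.savez(n+"6.npz",p=p,d=d,m=c["mtx"],w=c["world_to_cam"])
cv2.imwrite("pics/k6.png",cv2.resize(p[150:290,200:350,::-1],None,fx=4,fy=4,interpolation=2))
c=manip.calibration("scene")
p,d=manip.camera("scene");np.savez("scene6.npz",p=p,m=c["mtx"],w=c["world_to_cam"]);cv2.imwrite("pics/s6.png",cv2.resize(p[160:250,140:260,::-1],None,fx=6,fy=6,interpolation=2))
```

```text
t 18.5 pos [0.4875 0.0917 0.076 ] yaw -0.0003 tilt [ 5.e-04 -3.e-04 -1.e+00] F [-4.31 -4.21  8.77] g 14.2
shift [-0.0025  0.0098 -0.044 ] twist -0.0003
```

View pics/k6.png

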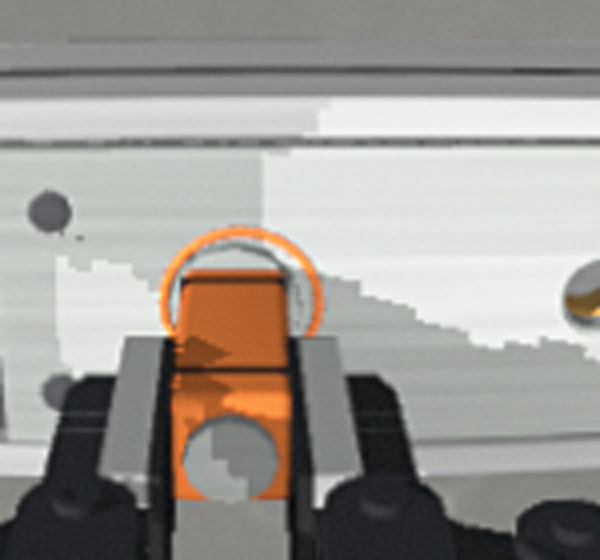

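View pics/s6.png

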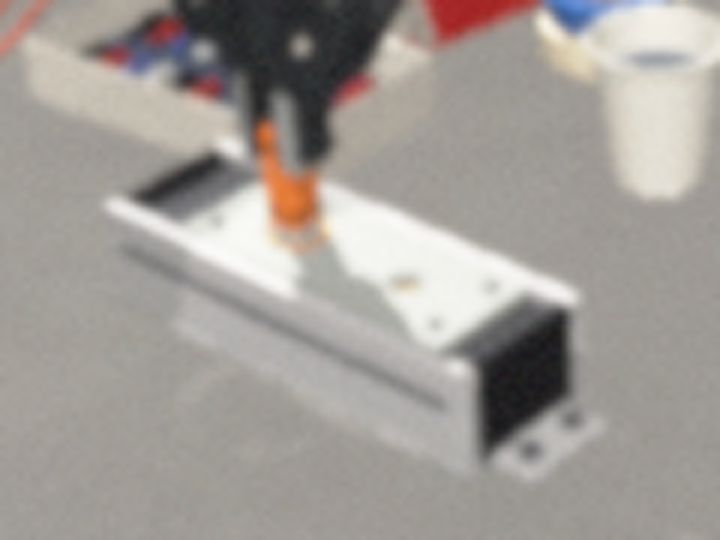

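Request:
{"op": "jog_arm", "data": {"steps": [0.03,0,0,0,0,0.03,0,0,0,0,0.04,0,0,0,0,0.04,0,0,0,0,0.04,0,0,-0.02,0,0.04,0,0,-0.05,0,0.04,0,0,-0.08,0,0.04,0,0,-0.1,0,0.04,0,0,-0.1,0,0.04,0,0,-0.1,0]}}

```text
clock: 19.6
position: [0.4873, 0.0917, 0.1751]
ee_rot: [1.0, -0.0, 0.0, 0.0]
ft_force: [1.2, -0.0, -1.4]
grip_width: 0.47
```

Run:
```python
from h import *
to(.4825,-.2325,.2,0)
for n in ("wrist","scene"):
    c=manip.calibration(n);p,d=manip.camera(n)
    np.savez(n+"7.npz",p=p,d=d,m=c["mtx"],w=c["world_to_cam"])
    cr=p[130:290,180:360] if n=="wrist" else p[150:250,140:260]
    cv2.imwrite(f"pics/{n}7.png",cv2.resize(cr[...,::-1],None,fx=4 if n=="wrist" else 6,fy=4 if n=="wrist" else 6,interpolation=2))
```

```text
t 19.6 pos [0.4873 0.0917 0.1751] yaw -0.0003 tilt [ 4.e-04 -1.e-04 -1.e+00] F [ 1.21 -0.03 -1.38] g 40.0
shift [-0.0047  0.3242 -0.0249] twist -0.0003
```

View pics/wrist7.png

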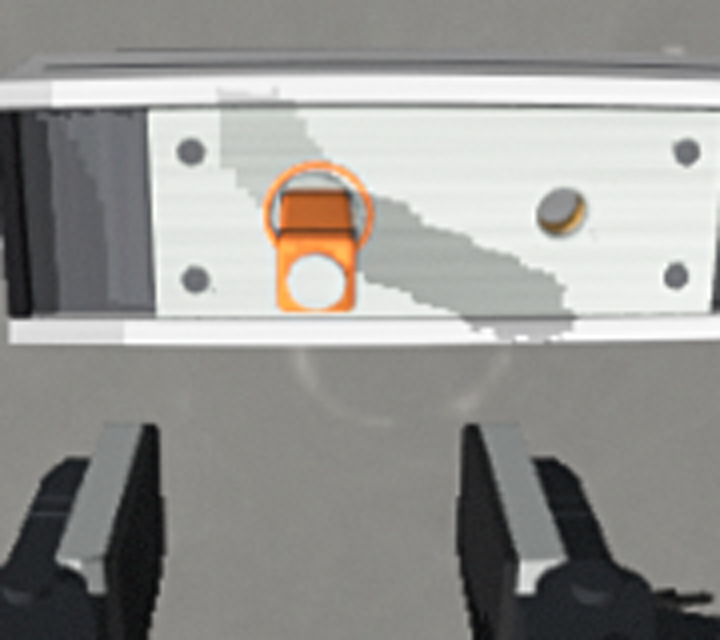

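View pics/scene7.png

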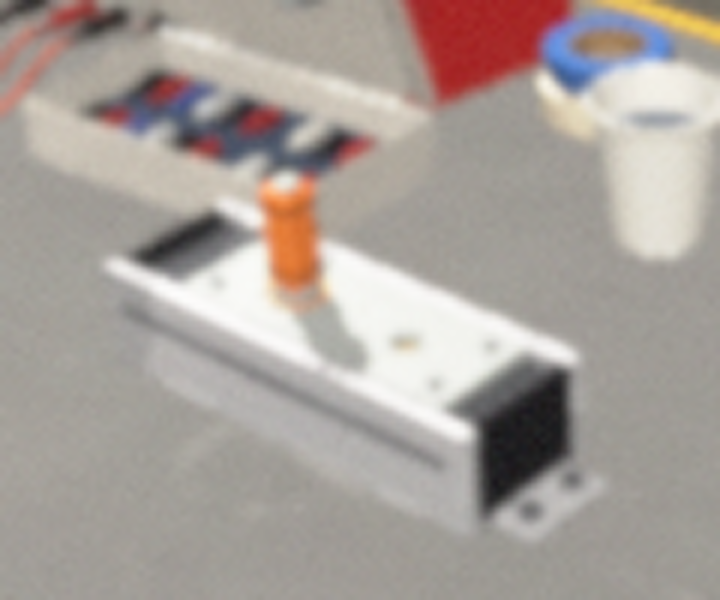

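Run:
```python
from h import *
t=np.load("wrist7.npz");m,w=t["m"],t["w"]
f=lambda x,y,z:onz(180+x/4-.4,130+y/4-.4,z,m,w,True).round(4)
print("plain",f(562,212,.048),"ringL R",f(264,212,.048),f(375,212,.048),"ringtop",f(320,161,.048),"cap",f(316,282,.096))
n="top";c=manip.calibration(n);p,d=manip.camera(n);np.savez("top7.npz",p=p,m=c["mtx"],w=c["world_to_cam"])
cv2.imwrite("pics/top7.png",cv2.resize(p[205:260,135:260,::-1],None,fx=6,fy=6,interpolation=2))
```

```text
plain [0.4891 0.0302 0.048 ] ringL R [0.4891 0.1024 0.048 ] [0.489  0.0758 0.048 ] ringtop [0.5016 0.089  0.048 ] cap [0.4878 0.0902 0.096 ]
```

View pics/top7.png

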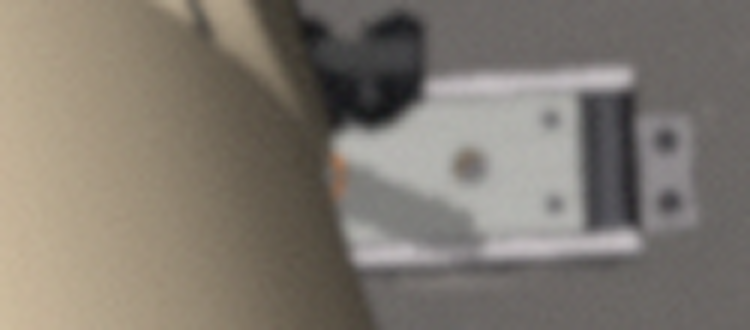

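Run:
```python
from h import *
to(.4825,-.2322,.17,-np.pi/2); print(manip.get_obs()["joint_pos"].round(3))
```

```text
t 19.75 pos [0.4867 0.0916 0.1742] yaw -0.0001 tilt [-1.8e-03 -1.0e-04 -1.0e+00] F [-0.55  1.22  0.64] g 39.7
shift [-0.0041  0.3238  0.0042] twist 1.5707
[ 0.278  0.13  -0.591  1.839  0.077  1.197 -1.909]
```

Request:
{"op": "jog_arm", "data": {"steps": [0.04,0,0.032,0,0.14,0.04,-0.001,0.065,0,0.28,0.04,-0.001,0.097,0,0.42,0.04,-0.002,0.13,0,0.56,0.04,-0.002,0.162,0,0.7,0.04,-0.003,0.194,0,0.84,0.04,-0.003,0.227,0,0.98,0.04,-0.004,0.259,0,1.12,0.04,-0.004,0.292,0,1.26,0.04,-0.004,0.324,0,1.4]}}

```text
clock: 20.75
position: [0.4812, -0.2256, 0.1733]
ee_rot: [0.777, -0.63, -0.002, 0.0]
ft_force: [0.6, -0.4, -1.5]
grip_width: 0.467
```

Request:
{"op": "jog_arm", "data": {"steps": [0.045,0,0,0,0.1,0.045,0,0,0,0.171,0.045,0,0,0,0.171,0.045,0,0,0,0.171,0.045,0,0,0,0.171,0.045,0,0,0,0.171,0.045,0,0,0,0.171,0.045,0,0,0,0.171,0.045,0,0,0,0.171,0.045,0,0,0,0.171]}}

```text
clock: 21.75
position: [0.4829, -0.2214, 0.1743]
ee_rot: [0.724, -0.69, -0.001, -0.0]
ft_force: [0.7, 0.5, -0.2]
grip_width: 0.527
```

Run:
```python
from h import *
to(.4825,-.2322,.067,-np.pi/2); print(manip.get_obs()["joint_pos"].round(3))
n="wrist";c=manip.calibration(n);p,d=manip.camera(n);np.savez("wrist8.npz",p=p,m=c["mtx"],w=c["world_to_cam"])
cv2.imwrite("pics/wrist8.png",p[...,::-1])
```

```text
t 21.75 pos [ 0.4829 -0.2214  0.1743] yaw -1.523 tilt [-0.0016  0.0017 -1.    ] F [ 0.73  0.52 -0.19] g 44.8
shift [0.0109 0.0008 0.1073] twist 0.0478
[-0.406  0.203  0.85   1.814 -0.165  1.199 -2.599]
```

View pics/wrist8.png

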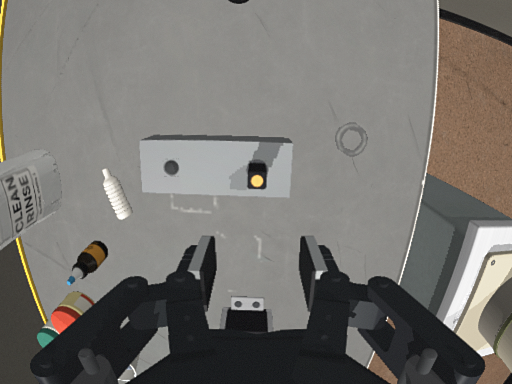

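Request:
{"op": "jog_arm", "data": {"steps": [0.045,0,0,0,-0.14,0.045,0,0,0,-0.28,0.045,0,0,0,-0.42,0.045,0,0,0,-0.56,0.045,0,0,0,-0.7,0.045,0,0,0,-0.84,0.045,0,0,0,-0.98,0.045,0,0,0,-1.12,0.045,0,0,0,-1.26,0.045,0,0,0,-1.4]}}

```text
clock: 22.8
position: [0.483, -0.2214, 0.1745]
ee_rot: [0.998, -0.059, -0.001, -0.001]
ft_force: [-0.4, -0.3, -0.5]
grip_width: 0.528
```

Run:
```python
from h import *
to(.4825,-.2322,.067,np.pi/2); print(manip.get_obs()["joint_pos"].round(3))
```

```text
t 22.8 pos [ 0.483  -0.2214  0.1745] yaw -0.1171 tilt [-0.0012  0.0016 -1.    ] F [-0.38 -0.3  -0.52] g 44.9
shift [0.0009 0.011  0.1075] twist -1.6879
[-0.257  0.18   0.673  1.808 -0.121  1.196 -1.235]
```

Request:
{"op": "jog_arm", "data": {"steps": [0.045,0.0,0.003,0,-0.145,0.045,0.001,0.006,0,-0.29,0.045,0.001,0.009,0,-0.435,0.045,0.001,0.011,0,-0.58,0.045,0.001,0.011,0,-0.725,0.045,0.001,0.011,0,-0.87,0.045,0.001,0.011,0,-1.015,0.045,0.001,0.011,0,-1.16,0.045,0.001,0.011,0,-1.305,0.045,0.001,0.011,0,-1.45]}}

```text
clock: 23.8
position: [0.4827, -0.2324, 0.1745]
ee_rot: [0.786, 0.618, 0.0, -0.001]
ft_force: [0.2, 0.7, 0.2]
grip_width: 0.526
```

Request:
{"op": "jog_arm", "data": {"steps": [0.045,0,0,0.01,-0.12,0.045,0,0,0.02,-0.236,0.045,0,0,0.03,-0.236,0.045,0,0,0.04,-0.236,0.045,0,0,0.04,-0.236,0.045,0,0,0.04,-0.236,0.045,0,0,0.04,-0.236,0.045,0,0,0.04,-0.236,0.045,0,0,0.04,-0.236,0.045,0,0,0.04,-0.236]}}

```text
clock: 24.8
position: [0.4829, -0.232, 0.1347]
ee_rot: [0.71, 0.705, 0.0, -0.001]
ft_force: [1.3, -0.3, -0.5]
grip_width: 0.527
```

Run:
```python
from h import *
to(.4825,-.2322,.068,np.pi/2); print(manip.get_obs()["joint_pos"].round(3))
n="wrist";c=manip.calibration(n);p,d=manip.camera(n);np.savez("wrist9.npz",p=p,m=c["mtx"],w=c["world_to_cam"])
cv2.imwrite("pics/wrist9.png",p[...,::-1])
```

```text
t 24.8 pos [ 0.4829 -0.232   0.1347] yaw 1.5637 tilt [-9.0e-04  1.4e-03 -1.0e+00] F [ 1.29 -0.34 -0.45] g 44.8
shift [-0.0003 -0.0004  0.0667] twist -0.0071
[-0.075  0.22   0.497  1.836 -0.117  1.115  0.456]
```

View pics/wrist9.png

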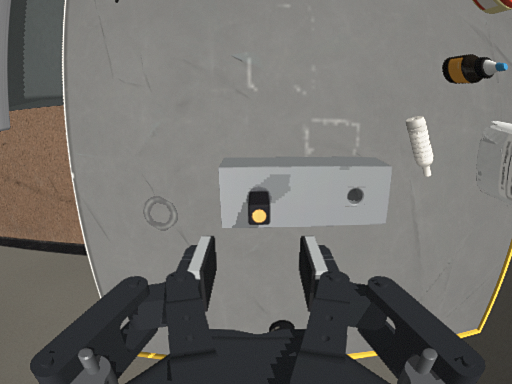

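Request:
{"op": "jog_arm", "data": {"steps": [0.045,0,0,0.02,-0.007,0.045,0,0,0.04,-0.007,0.045,0,0,0.055,-0.007,0.045,0,0,0.062,-0.007,0.045,0,0,0.067,-0.007,0.045,0,0,0.067,-0.007,0.01,0,0,0.067,-0.007,0.01,0,0,0.067,-0.007,0.01,0,0,0.067,-0.007,0.01,0,0,0.067,-0.007], "grip_force": 60}}

```text
clock: 25.85
position: [0.4832, -0.2322, 0.0683]
ee_rot: [0.707, 0.707, 0.0, -0.0]
ft_force: [-1.6, -0.4, 5.9]
grip_width: 0.167
```

Request:
{"op": "jog_arm", "data": {"steps": [0.01,0,0,0,0,0.01,0,0,0,0,0.01,0,0,0,0,0.01,0,0,-0.02,0,0.01,0,0,-0.04,0,0.01,0,0,-0.06,0,0.01,0,0,-0.08,0,0.01,0,0,-0.1,0,0.01,0,0,-0.11,0,0.01,0,0,-0.11,0]}}

```text
clock: 26.85
position: [0.4835, -0.2323, 0.1785]
ee_rot: [0.707, 0.707, 0.001, -0.0]
ft_force: [0.3, 0.6, -0.8]
grip_width: 0.165
```

Run:
```python
from h import *
to(.487,.032,.175,np.pi/2)
n="wrist";c=manip.calibration(n);p,d=manip.camera(n);np.savez("wrist10.npz",p=p,m=c["mtx"],w=c["world_to_cam"])
cv2.imwrite("pics/wrist10.png",p[...,::-1])
```

```text
t 26.85 pos [ 0.4835 -0.2323  0.1785] yaw 1.5708 tilt [ 9.0e-04  1.1e-03 -1.0e+00] F [ 0.27  0.64 -0.77] g 14.0
shift [0.2643 0.0035 0.0038] twist 0.0
```

View pics/wrist10.png

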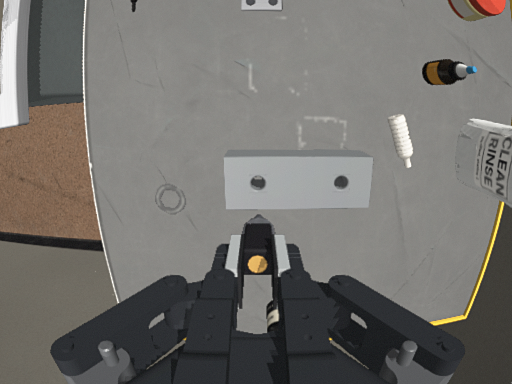

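Request:
{"op": "jog_arm", "data": {"steps": [0.01,0.03,0.0005,0,0,0.01,0.06,0.001,0,0,0.01,0.09,0.0015,0,0,0.01,0.12,0.002,0,0,0.01,0.15,0.0025,0,0,0.01,0.18,0.003,0,0,0.01,0.21,0.003,0,0,0.01,0.24,0.0035,0,0,0.01,0.264,0.0035,0,0,0.01,0.264,0.0035,0,0]}}

```text
clock: 27.9
position: [0.4855, 0.0355, 0.1764]
ee_rot: [0.705, 0.709, -0.001, -0.002]
ft_force: [0.2, -0.3, -0.5]
grip_width: 0.162
```

Request:
{"op": "jog_arm", "data": {"steps": [0.01,0,0,0.01,0,0.01,0,0,0.02,0,0.01,0,0,0.03,0,0.01,0,0,0.04,0,0.01,0,0,0.055,0,0.01,0,0,0.065,0,0.01,0,0,0.065,0,0.01,0,0,0.065,0,0.01,0,0,0.065,0,0.01,0,0,0.065,0]}}

```text
clock: 28.9
position: [0.4867, 0.032, 0.1135]
ee_rot: [0.707, 0.707, 0.001, -0.001]
ft_force: [0.5, 0.2, -0.9]
grip_width: 0.167
```

Run:
```python
from h import *
to(.487,.032,.105,np.pi/2); print(manip.get_obs()["joint_pos"].round(3))
n="wrist";c=manip.calibration(n);p,d=manip.camera(n);np.savez("wrist11.npz",p=p,m=c["mtx"],w=c["world_to_cam"])
cv2.imwrite("pics/wrist11.png",p[...,::-1])
cv2.imwrite("pics/k11.png",cv2.resize(p[160:260,200:310,::-1],None,fx=7,fy=7,interpolation=2)[:600])
```

```text
t 28.9 pos [0.4867 0.032  0.1135] yaw 1.5707 tilt [-2.0e-04  1.7e-03 -1.0e+00] F [ 0.49  0.22 -0.94] g 14.2
shift [-0.      0.0003  0.0085] twist -0.0001
[-0.407  0.128  0.266  1.967 -0.04   1.052 -0.123]
```

View pics/wrist11.png

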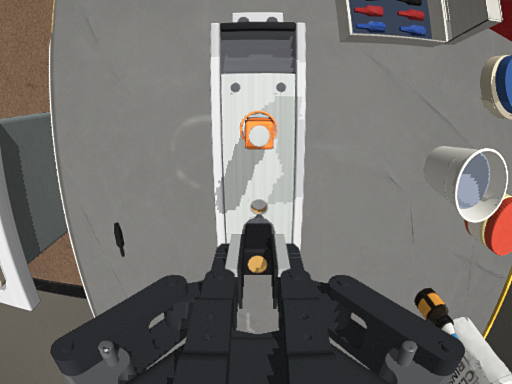

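View pics/k11.png

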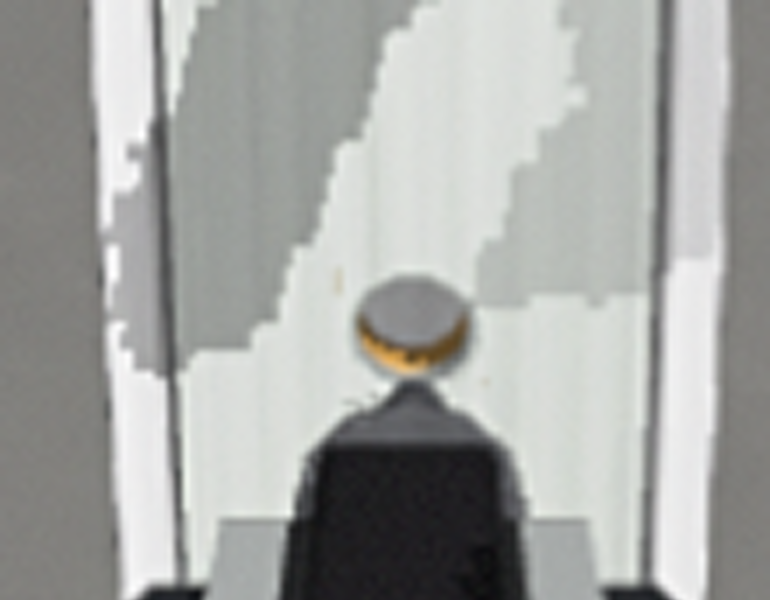

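Run:
```python
from h import *
t=np.load("wrist11.npz");m,w=t["m"],t["w"]
f=lambda x,y,z:onz(200+x/7-.4,160+y/7-.4,z,m,w,True).round(4)
print("hole T B L R",f(414,273,.048),f(414,377,.048),f(354,325,.048),f(474,325,.048))
print("tip front",f(413,382,.0662),"z+1mm",f(413,382,.0672))
```

```text
hole T B L R [0.4887 0.0371 0.048 ] [0.4887 0.0251 0.048 ] [0.4822 0.0312 0.048 ] [0.4952 0.0312 0.048 ]
tip front [0.4885 0.0317 0.0662] z+1mm [0.4885 0.0321 0.0672]
```

Request:
{"op": "jog_arm", "data": {"steps": [0.01,0.001,0,0.003,0,0.01,0.001,0,0.006,0,0.01,0.001,0,0.009,0,0.01,0.001,0,0.012,0,0.01,0.001,0,0.014,0,0.01,0.001,0,0.014,0,0.01,0.001,0,0.014,0,0.01,0.001,0,0.014,0,0.01,0.001,0,0.014,0,0.01,0.001,0,0.014,0]}}

```text
clock: 29.95
position: [0.4863, 0.0331, 0.099]
ee_rot: [0.707, 0.707, 0.0, -0.001]
ft_force: [-1.0, 0.1, -0.6]
grip_width: 0.166
```

Run:
```python
from h import *
to(.487,.032,.105,np.pi/2)
n="wrist";c=manip.calibration(n);p,d=manip.camera(n);np.savez("wrist12.npz",p=p,m=c["mtx"],w=c["world_to_cam"])
cv2.imwrite("pics/k12.png",cv2.resize(p[170:250,220:300,::-1],None,fx=7,fy=7,interpolation=2)[:600])
```

```text
t 29.95 pos [0.4863 0.0331 0.099 ] yaw 1.5707 tilt [-0.0011  0.0015 -1.    ] F [-1.    0.11 -0.62] g 14.1
shift [-0.001   0.0007 -0.006 ] twist -0.0001
```

View pics/k12.png

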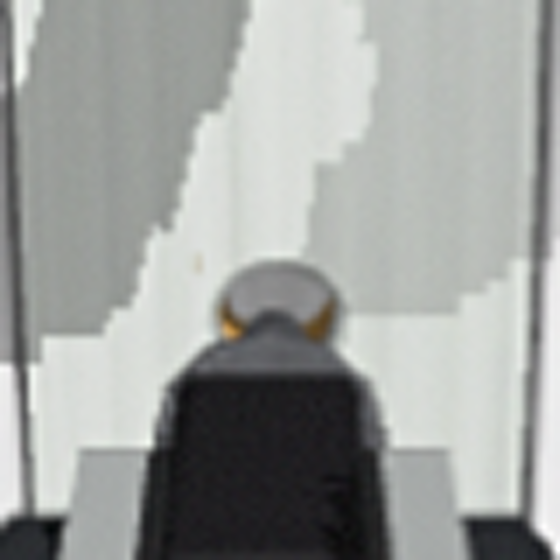

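Run:
```python
from h import *
t=np.load("wrist12.npz");m,w=t["m"],t["w"]
f=lambda x,y,z:onz(220+x/7-.4,170+y/7-.4,z,m,w,True).round(4)
print("hole T L R",f(279,259,.048),f(214,308,.048),f(344,308,.048))
print("tip front",f(272,311,.0517))
```

```text
hole T L R [0.4887 0.037  0.048 ] [0.4821 0.0317 0.048 ] [0.4954 0.0317 0.048 ]
tip front [0.488  0.0328 0.0517]
```

Request:
{"op": "jog_arm", "data": {"steps": [0.01,0.0006,0.0006,0.001,0,0.01,0.0006,0.0006,0.003,0,0.01,0.0006,0.0006,0.005,0,0.01,0.0006,0.0006,0.007,0,0.01,0.0006,0.0006,0.009,0,0.01,0.0006,0.0006,0.011,0,0.01,0.0006,0.0006,0.012,0,0.01,0.0006,0.0006,0.012,0,0.01,0.0006,0.0006,0.012,0,0.01,0.0006,0.0006,0.012,0]}}

```text
clock: 31.0
position: [0.4869, 0.0337, 0.087]
ee_rot: [0.707, 0.707, 0.0, -0.001]
ft_force: [0.5, 0.2, -0.5]
grip_width: 0.163
```

Request:
{"op": "jog_arm", "data": {"steps": [0.01,0,0,0.001,0,0.01,0,0,0.002,0,0.01,0,0,0.003,0,0.01,0,0,0.004,0,0.01,0,0,0.005,0,0.01,0,0,0.005,0,0.01,0,0,0.005,0,0.01,0,0,0.005,0,0.01,0,0,0.005,0,0.01,0,0,0.005,0]}}

```text
clock: 32.0
position: [0.4868, 0.0336, 0.0819]
ee_rot: [0.707, 0.707, 0.0, -0.001]
ft_force: [-0.1, -0.1, -0.9]
grip_width: 0.167
```

Tip is well inside the bar's hole without contact; continuing gently.

Request:
{"op": "jog_arm", "data": {"steps": [0.01,0,0,0.001,0,0.01,0,0,0.002,0,0.01,0,0,0.003,0,0.01,0,0,0.004,0,0.01,0,0,0.005,0,0.01,0,0,0.006,0,0.01,0,0,0.006,0,0.01,0,0,0.006,0,0.01,0,0,0.006,0,0.01,0,0,0.006,0]}}

```text
clock: 33.0
position: [0.4868, 0.0337, 0.0759]
ee_rot: [0.707, 0.707, 0.0, -0.001]
ft_force: [0.5, -0.8, -0.7]
grip_width: 0.165
```

Request:
{"op": "jog_arm", "data": {"steps": [0.01,0,0,0.0005,0,0.01,0,0,0.001,0,0.01,0,0,0.0015,0,0.01,0,0,0.002,0,0.01,0,0,0.0025,0,0.01,0,0,0.003,0,0.01,0,0,0.0035,0,0.01,0,0,0.0035,0,0.01,0,0,0.0035,0,0.01,0,0,0.0035,0]}}

```text
clock: 34.0
position: [0.4868, 0.0337, 0.0724]
ee_rot: [0.707, 0.707, 0.0, -0.001]
ft_force: [0.3, -0.6, -0.6]
grip_width: 0.167
```

Request:
{"op": "jog_arm", "data": {"steps": [0.01,0,0,0.0003,0,0.01,0,0,0.0006,0,0.01,0,0,0.0009,0,0.01,0,0,0.001,0,0.01,0,0,0.001,0,0.01,0,0,0.001,0,0.01,0,0,0.001,0,0.01,0,0,0.001,0,0.01,0,0,0.001,0,0.01,0,0,0.001,0]}}

```text
clock: 35.0
position: [0.4869, 0.0337, 0.0714]
ee_rot: [0.707, 0.707, 0.0, -0.001]
ft_force: [-0.6, -0.2, 0.3]
grip_width: 0.163
```

Request:
{"op": "jog_arm", "data": {"steps": [0.01,0,0,0.0003,0,0.01,0,0,0.0006,0,0.01,0,0,0.0008,0,0.01,0,0,0.0008,0,0.01,0,0,0.0008,0,0.01,0,0,0.0008,0,0.01,0,0,0.0008,0,0.01,0,0,0.0008,0,0.01,0,0,0.0008,0,0.01,0,0,0.0008,0]}}

```text
clock: 36.0
position: [0.4871, 0.0337, 0.0712]
ee_rot: [0.707, 0.707, 0.0, -0.001]
ft_force: [-2.3, -2.3, 7.8]
grip_width: 0.162
```

Seated (8 N at the predicted height). Release and lift straight up.

Request:
{"op": "jog_arm", "data": {"steps": [0.03,0,0,0,0,0.03,0,0,0,0,0.035,0,0,0,0,0.035,0,0,0,0,0.035,0,0,-0.02,0,0.035,0,0,-0.05,0,0.035,0,0,-0.08,0,0.035,0,0,-0.11,0,0.035,0,0,-0.12,0,0.035,0,0,-0.12,0]}}

```text
clock: 37.0
position: [0.4878, 0.0337, 0.1917]
ee_rot: [0.707, 0.707, 0.001, -0.0]
ft_force: [-0.0, 0.4, -0.5]
grip_width: 0.414
```

Run:
```python
from h import *
to(.487,.032,.105,np.pi/2)
for n in ("wrist","scene"):
    c=manip.calibration(n);p,d=manip.camera(n)
    np.savez(n+"13.npz",p=p,d=d,m=c["mtx"],w=c["world_to_cam"])
    cr=p[80:280,160:360] if n=="wrist" else p[150:250,140:260]
    k=3 if n=="wrist" else 6
    cv2.imwrite(f"pics/{n}13.png",cv2.resize(cr[...,::-1],None,fx=k,fy=k,interpolation=2))
    cv2.imwrite(f"pics/{n}13f.png",p[...,::-1])
```

```text
t 37.0 pos [0.4878 0.0337 0.1917] yaw 1.5708 tilt [ 0.0013  0.0022 -1.    ] F [-0.02  0.4  -0.54] g 35.1
shift [-0.0019 -0.0009  0.0867] twist 0.0
```

View pics/wrist13.png

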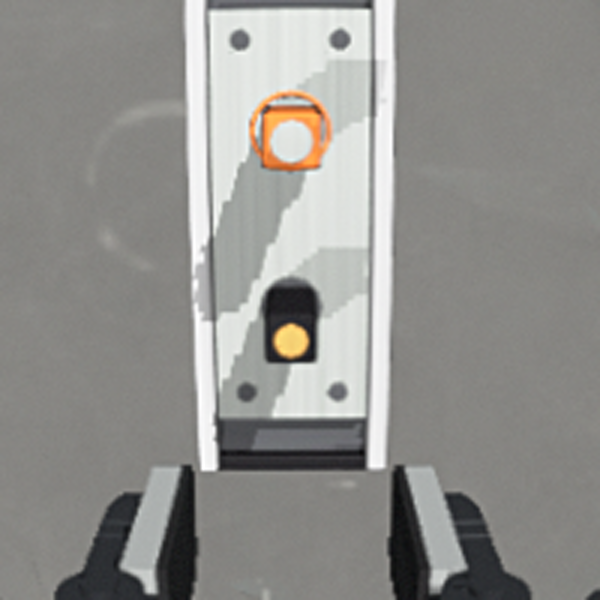

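View pics/scene13.png

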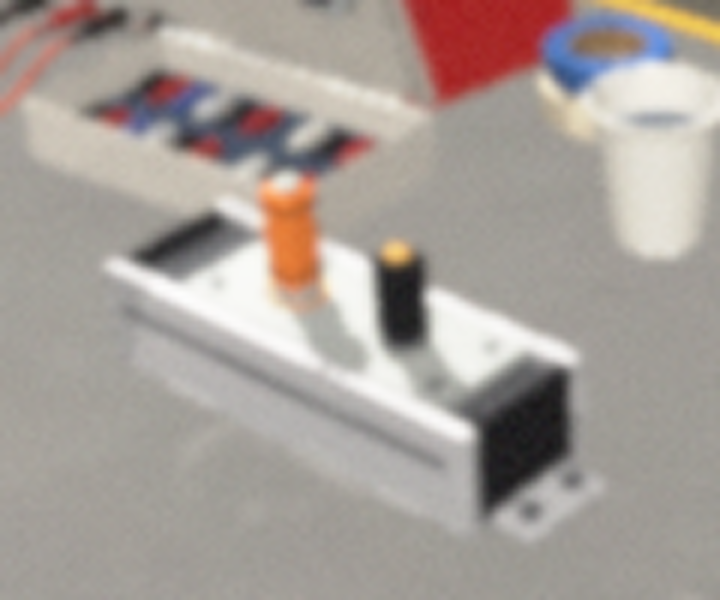

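View pics/scene13f.png

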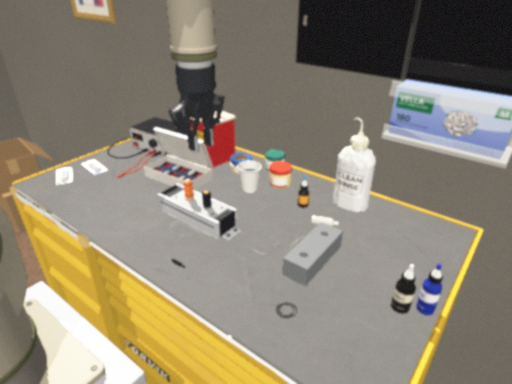

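Run:
```python
from h import *
a=np.load("wrist13.npz");b=np.load("scene13.npz")
for n,(u,v),(x,y) in (("drift",(160+291/3-.3,80+141/3-.3),(140+287/6-.4,150+180/6-.4)),("bolt",(160+290/3-.3,80+341/3-.3),(140+397/6-.4,150+250/6-.4))):
    c1,d1=ray(u,v,a["m"],a["w"],True);c2,d2=ray(x,y,b["m"],b["w"])
    A=np.stack([d1,-d2],1);s=np.linalg.lstsq(A,c2-c1,rcond=None)[0]
    print(n,(c1+s[0]*d1).round(4),(c2+s[1]*d2).round(4))
```

```text
drift [0.4883 0.0903 0.0985] [0.4882 0.0904 0.0985]
bolt [0.488  0.031  0.0888] [0.4877 0.0313 0.0887]
```

Run:
```python
from h import *
b=np.load("scene0.npz");p=b["p"][...,::-1]
cv2.imwrite("pics/z.png",cv2.resize(p[200:290,270:360],None,fx=6,fy=6,interpolation=2))
```

```text
(no output)
```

View pics/z.png

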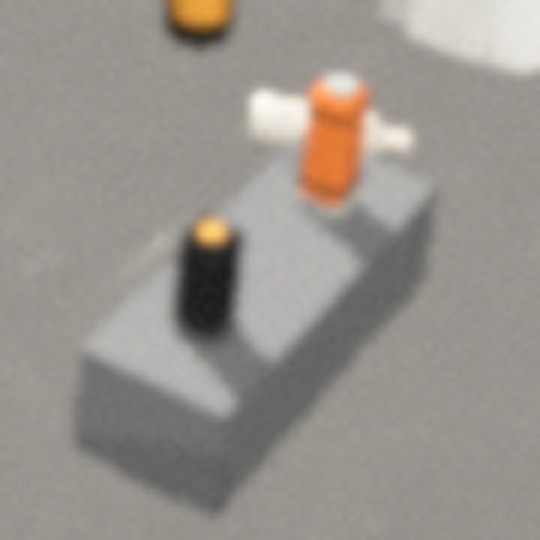

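Run:
```python
from h import *
a=np.load("wrist2.npz");b=np.load("scene0.npz")
for n,(u,v),(x,y) in (("drift",(258.1,187.1),(270+342/6-.4,200+83/6-.4)),("bolt",(258.9,263.3),(270+212/6-.4,200+231/6-.4))):
    c1,d1=ray(u,v,a["m"],a["w"],True);c2,d2=ray(x,y,b["m"],b["w"])
    A=np.stack([d1,-d2],1);s=np.linalg.lstsq(A,c2-c1,rcond=None)[0]
    print(n,(c1+s[0]*d1).round(4),(c2+s[1]*d2).round(4))
```

```text
drift [ 0.5688 -0.2339  0.095 ] [ 0.5685 -0.2333  0.095 ]
bolt [ 0.4845 -0.2348  0.0841] [ 0.4842 -0.234   0.0843]
```

Run:
```python
from h import *
def pts(f,fish,us,vs):
    t=np.load(f);d=t["d"];m,w=t["m"],t["w"]
    out=[]
    for u in us:
        for v in vs:
            z=d[v,u]
            if z<=0: continue
            c,r=ray(u,v,m,w,fish); out.append((c+r*z))
    out=np.array(out); return np.median(out,0).round(4),len(out)
print("now drift",pts("wrist13.npz",True,range(254,260),range(124,130)))
print("now bolt",pts("wrist13.npz",True,range(255,258),range(192,195)))
print("cover",pts("wrist13.npz",True,range(235,240),range(175,180)), pts("wrist13.npz",True,range(262,268),range(150,158)))
print("rack drift",pts("wrist2.npz",True,range(255,261),range(184,190)))
print("rack bolt",pts("wrist2.npz",True,range(257,260),range(262,265)))
print("rack top",pts("wrist2.npz",True,range(250,270),range(210,220)))
```

```text
now drift (array([0.4882, 0.0905, 0.0987]), 36)
now bolt (array([0.4877, 0.0311, 0.0879]), 9)
cover (array([0.4684, 0.0353, 0.0474]), 25) (array([0.496 , 0.0594, 0.0479]), 48)
rack drift (array([ 0.5695, -0.2334,  0.0956]), 36)
rack bolt (array([ 0.4853, -0.2338,  0.0848]), 9)
rack top (array([ 0.5225, -0.2351,  0.0445]), 199)
```

Run:
```python
from h import *
print(manip.hand_in()); print(manip.get_obs()["clock"])
```

```text
the job is handed in; nothing more can be done
None
the job is handed in; nothing more can be done
```

The drift pin is fully home in the ringed hole and through the nut bar, and the thumb bolt is fully home in the plain hole. I handed the job in at about 37 s of the 72 s allowed; no verdict was reported.

**Drift pin:** I pressed it on the hidden bar with about 5 N and slid the cover about 10 mm towards +y. The press force then fell to zero, so the pin had met the bar's hole. It went down almost freely and seated at about 9 N.

**Thumb bolt:** It went in without contact and seated at about 8 N. The highest force I read on the rail during the job was about 9 N, though I only saw readings at the end of each move.

**Last checks:**
- **Height:** In the wrist camera's depth images, both caps stand 3.1 mm higher than they did in the rack; 3 mm is expected when home.
- **Position:** The caps are 59.4 mm apart against 60 mm expected, and each is within about 1–2 mm of its hole's centre.
- **Surroundings:** Both parts stand upright in the final pictures. The bottle, cup and grip tube look untouched; I judged that by eye, not by measuring. The gripper was about 0.12 m clear above the parts.

**What disagreed or went wrong:**
- **Bolt height:** A rougher two-view check put the bolt's rise at about 4.6 mm. I trusted the depth reading and the gripper height at seating instead.
- **Camera offset:** The wrist and top cameras differ by about 2.5 mm, so I aligned the parts by relative measurements in one view.
- **Wrist joint limit:** My first turn of the wrist went the wrong way and stopped at the last joint's limit (-2.599 against -2.6). I turned it the other way.

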